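# Sweep the spare knobs into the magazine

## Robot

A 7-joint arm with a two-finger parallel gripper is mounted at the origin on a cart in front of the work surface, level with it; the furniture and walls round the work are solid. World frame = base frame: x ahead of the robot, y to its left, z up, the work surface at z = 0. Lengths are in m, angles in rad, forces in N, time in s.
With the tool pointing down it reaches from about 0.35 to 0.9 m from the base axis. Payload 8.1 kg.
Tool frame: the origin (TCP) lies on the centre line of the jaws, within the pads' length; the fingertips stand 11 mm ahead of it and the grasp point (between the pads) lies 8 mm behind it; z points along the fingers, y is the line along which they close (so a half turn about z gives the same grasp; the last joint's range is limited). The gripper opens to 92 mm and grips with 3 to 60 N. Pads are 19 mm wide; open, the fingers measure 130 mm over their backs; the gripper's body (75 mm by 190 mm) begins 47 mm behind the grasp point.
Start: joints at [1.172, 0.434, 0.025, 1.573, -0.012, 1.134, -0.075], TCP at [0.182, -0.598, 0.238] pointing down, gripper open.
Joint ranges: [-2.62, 2.62], [-0.44, 2.09], [-1.27, 1.32], [0.08, 2.57], [-1.32, 4.46], [0.12, 2], [-2.74, 2.74]. Speed limits (rad/s): [2.22, 2.22, 3.01, 3.01, 3.14, 3.14, 3.14].

## Interface

Orientations are given as a unit quaternion [w, x, y, z].
In Python, from station import manip, snapshot, cut_out, spot_point gives the robot as it stands. The module is installed in compiled form; this text tells all that it offers.
- The arm moves only by the tool step_arm, never from a script. Its argument "increments" is a list of rows, each an object of numbers: "dx", "dy", "dz": the shift along the world's x, y, z in cm; "wx", "wy", "wz": the turn, a rotation vector about the world's x, y, z in degrees. A call has 1 to 20 rows; each row shifts and turns the commanded pose from where the row before left it; what a row does not reach is not made up. A row lasts 1/8 s, in which the tool goes at most 62.5 mm and 10.7 degrees, less where a joint would pass 70% of its speed; a pose out of reach is approached as far as the arm can. A call is refused whole if a number of a shift passes 6.25 or a number of a turn 10.7, either way. A call with a gripper value outside its range is refused whole. "jaw" is the opening, from 0 (shut) to 1 (fully open), set as the call begins (left out, the last holds). The fingers move at their own pace and stop on an object; "force" is the grip in N (left out, the last holds). Time passes only in rows, so rows that do not move let the fingers close. It gives the time, the measured TCP pose, the force, the opening and the grip force at its end, in the units of the state.
- manip.read_state(): the state, without advancing time (a new reading comes with each control period).
- snapshot(name): name is "scene" or "top" or "wrist"; returns a dict with "image" (480x640x3 uint8, red, green, blue), "K" (3x3 intrinsics, pixels), "pose" (4x4, takes a point from camera to world coordinates); the wrist camera has in their place "tool_from_camera" (4x4, takes a point from camera to tool coordinates, whose origin is the TCP and whose axes are the flange's). Camera axes: x right, y down, z forward; pixel columns grow to the right and rows downward; lengths in m; the calibration is good to about 2 mm. A picture is of the moment at which its call begins: read the wrist's pose just before it. There is no depth.
- manip.finish_job(): hands the job in; it is judged then, once.
Trained networks look in the newest picture that a camera, given by its name, has taken for a name from the list of things; names that differ only in an ending like _2 or _b are one class to them, and where a whole thing is asked for, a point or a joint stands for the part that bears it (a point fixed in the world has none). Each returns a list of dicts, best first, with "confidence" (0 to 1); they miss things now and then, are a little off and sometimes report something else, mostly with a low value. They report only what shows in the picture. A call takes as long as a camera call. They do not tell look-alikes from the thing itself.
- cut_out(camera, name): "pixels" (480x640 bool, what is visible of it) and "box" ([left, top, width, height] as shares, 0 to 1, of the picture: columns of its width, rows of its height, round what is visible of it).
- spot_point(camera, name): "location" ([row, column] as shares, 0 to 1, of the picture: columns of its width, rows of its height: a listed point, or the origin of a listed thing).
The state is a dict: "time": time; "joint_pos": joint angles; "joint_vel": joint speeds; "joint_efforts": joint torques, N m; "eef_pos": TCP position; "ee_rot": TCP orientation; "wrist_force": force on the tool from outside, world axes, zero at the start; "wrist_torque": the same for the moment, N m; "opening": opening from 0.0 (shut) to 1.0 (fully open); "grasp_force": force on a finger pad.
Only numpy, scipy, OpenCV 4.12 (cv2) and the standard library are available. Lean on these libraries where they do the work, as an engineer would, in place of code of your own. Each camera call takes 0.05 s, during which the arm holds its last target. There are 200 camera calls.

## Task

Load the low metal magazine: with the fingertips, sweep the three loose black control knobs along the bench top, one at a time, through the narrow mouth of the magazine until all three stand fully inside its slot, beyond the mouth. Do not pick up, lift or tip the knobs, and leave the connector, the relay and the coaxial part standing where they are.

Things in the scene. Friction and masses are not known exactly. Their poses are not given: they have to be found in the camera images.
- magazine: the knob magazine: two low metal rails with an end stop, fixed to the bench top, 8 mm high (screw lugs outside: 7 mm), no floor, no cover. Knobs slide on the bench top between the rails and stand 10 mm above them, so fingertips 10 mm above the bench clear it and still push a knob. Origin: on the bench top, middle of the 27 mm wide gate (narrowest place of the mouth); z up; slot along its -y.
- magazine_end (a point): the closed far end of the slot, on the bench top at the end stop's inner face, 80 mm from the gate along the magazine's -y. The slot is 28 mm wide between the rails; three knobs (67 mm) fit in file, each pushing the ones before it further in. Outside: rails to x = +-22 mm, lugs to x = +-42 mm, end at y = -88 mm.
- magazine_funnel (a point): the middle of the open end of the funnel, on the bench top, 24 mm from the gate along the magazine's +y. The funnel is 67 mm wide here and narrows straight to the 27 mm gate; its wings are 8 mm high and end at y = +28 mm, 83 mm over all.
- knob1: a loose black control knob, a round stepped cylinder 22.4 mm across its base and 18 mm high, mass 10 to 20 g, standing face up on the bench top. Origin: centre of its underside, z up. Slides easily on its base; the three knobs are alike. A bench power supply 160 mm high stands beyond the knobs, its front at world x = 0.63, y from -0.21 to -0.01: keep the gripper clear of it.
- knob2: a loose black control knob, a round stepped cylinder 22.4 mm across its base and 18 mm high, mass 10 to 20 g, standing face up on the bench top. Origin: centre of its underside, z up. Slides easily on its base; the three knobs are alike. A bench power supply 160 mm high stands beyond the knobs, its front at world x = 0.63, y from -0.21 to -0.01: keep the gripper clear of it.
- knob3: a loose black control knob, a round stepped cylinder 22.4 mm across its base and 18 mm high, mass 10 to 20 g, standing face up on the bench top. Origin: centre of its underside, z up. Slides easily on its base; the three knobs are alike. A bench power supply 160 mm high stands beyond the knobs, its front at world x = 0.63, y from -0.21 to -0.01: keep the gripper clear of it.
- connector: a coaxial connector standing on end among the knobs, dark upper part and silver foot, 19 mm across, 39 mm high; loose, not to be disturbed. Origin: centre of its underside, z up.
- cube_relay: a relay with a clear cube-shaped cover, 23 x 29 x 30 mm high, standing loose beside the magazine; not to be disturbed. Origin: centre of its underside.
- coax_part: a slender coaxial part standing on end, 19 mm across and 52 mm high, loose beside the magazine; not to be disturbed. Origin: centre of its underside.
Mind the look-alikes: they are no part of the job. What is shaped like the knob2 but purple is not meant.

How it is judged:
By the outcome, as a careful person would: the job done as asked, in the order asked, and still so for the second after the job is handed in, with the robot touching nothing.
It also fails if it takes over 67 s, if anything falls off the work surface, if the arm or the gripper's body presses on something with over 40 N, if the wrist force passes 120 N, or if a joint passes its speed limit or range.

## Working session

There is one attempt and no reset: what is moved stays moved. The work goes in short steps, Python scripts to look and compute and a tool call to move; the robot and the scene stay as the last step left them, time stands still between calls to the robot, and variables do not carry over. Pictures are saved under pics/ and viewed, at most 10 in all, crops included, and the job is handed in when it is done.

Besides the shell and the picture viewer there is one more tool, called after ">>>" in YAML: its name, and indented under it one key for each argument. step_arm: Moves the arm, as the interface text tells. Its arguments: {"type":"object","properties":{"increments":{"type":"array"},"jaw":{"type":"number"},"force":{"type":"number"}},"required":["increments"]}

```bash
mkdir -p pics; cat > h.py <<'E'
import numpy as np, cv2
from station import manip, snapshot, cut_out, spot_point
def ray(s,u,v,z=0.0):
    d=s['pose'][:3,:3]@np.linalg.solve(s['K'],[u,v,1.0]); o=s['pose'][:3,3]
    return o+d*(z-o[2])/d[2]
def proj(s,p):
    q=np.linalg.inv(s['pose'])@np.append(p,1); q=s['K']@q[:3]; return q[:2]/q[2]
E
python3 - <<'E'
from h import *
st=manip.read_state(); print(st['time'],st['eef_pos'],st['ee_rot'],st['opening'])
for c in ['top','scene']:
    s=snapshot(c); s={k:np.array(v) for k,v in s.items()}
    cv2.imwrite(f'pics/{c}0.png',s['image'][:,:,::-1]); print(c,s['pose'][:3,3])
    for n in ['magazine','magazine_end','magazine_funnel','knob1','connector','cube_relay','coax_part']:
        for r in spot_point(c,n)[:5]:
            v,u=np.array(r['location'])*[480,640]; print(n,round(r['confidence'],2),int(u),int(v),ray(s,u,v)[:2].round(4))
    for r in cut_out(c,'knob1')[:6]:
        m=np.array(r['pixels']); b=np.array(r['box'])*[640,480,640,480]; ys,xs=np.nonzero(m)
        print('cut',round(r['confidence'],2),b.round(),ray(s,xs.mean(),ys.mean(),.009)[:2].round(4),s['image'][m].mean(0).round())
E
```

```text
0.0 [ 0.18197014 -0.59737619  0.23693249] [-7.98086616e-04  9.89085475e-01  1.47340577e-01 -1.99158871e-04] 1.0003887583205722
top [ 0.46723179 -0.18724861  0.87052996]
magazine 0.78 378 248 [ 0.5146 -0.2828]
magazine_end 0.6 433 250 [ 0.5106 -0.3617]
knob1 0.77 316 248 [ 0.5151 -0.1931]
knob1 0.73 227 289 [ 0.4559 -0.0647]
knob1 0.71 304 295 [ 0.4472 -0.1754]
knob1 0.44 295 208 [ 0.5721 -0.1627]
connector 0.74 233 241 [ 0.5255 -0.0725]
cube_relay 0.78 357 174 [ 0.6222 -0.2526]
coax_part 0.75 430 161 [ 0.6415 -0.3606]
cut 0.67 [286. 199.  16.  15.] [ 0.5726 -0.1618] [155. 111. 178.]
cut 0.63 [307. 239.  12.  14.] [ 0.5186 -0.1881] [92. 94. 95.]
cut 0.61 [297. 286.  13.  14.] [ 0.4511 -0.1733] [92. 94. 94.]
cut 0.43 [218. 282.  14.  15.] [ 0.4525 -0.0643] [88. 90. 90.]
scene [-0.05541058  0.09314729  0.62453713]
magazine 0.91 351 250 [ 0.5161 -0.2761]
magazine_end 0.87 400 233 [ 0.5115 -0.364 ]
magazine_end 0.66 310 302 [ 0.4521 -0.1698]
magazine_funnel 0.79 337 255 [ 0.5168 -0.252 ]
knob1 0.78 311 301 [ 0.4519 -0.1718]
knob1 0.78 245 328 [ 0.4528 -0.0706]
knob1 0.76 270 255 [ 0.5667 -0.1627]
knob1 0.45 300 270 [ 0.5166 -0.1869]
connector 0.68 228 295 [ 0.5207 -0.0737]
cube_relay 0.84 308 217 [ 0.6189 -0.2553]
coax_part 0.65 355 192 [ 0.6384 -0.3585]
cut 0.74 [293. 259.  13.  16.] [ 0.515  -0.1856] [82. 84. 87.]
cut 0.66 [304. 290.  19.  18.] [ 0.4491 -0.1719] [89. 91. 95.]
cut 0.58 [234. 317.  17.  20.] [ 0.4492 -0.0634] [ 92.  95. 100.]
```

```bash
python3 - <<'E'
import cv2
a=cv2.imread('pics/top0.png')[130:340,190:470]
cv2.imwrite('pics/top0c.png',cv2.resize(a,(800,600),interpolation=cv2.INTER_CUBIC))
E
```

```text
(no output)
```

View pics/top0c.png

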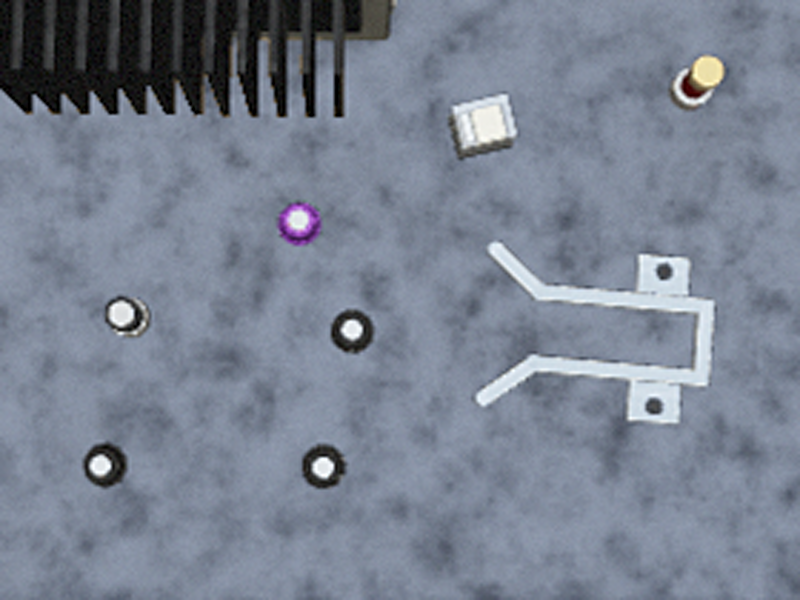

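The crop shows the purple look-alike at (298,222), the connector at (126,315), and the black knobs at (352,331), (323,467) and (104,465). The magazine mouth is at about (536,326) and its closed end at (697,340), so the slot runs along world -y, tilted about 5°. I'll go above and behind the nearest knob and check with the wrist camera.

>>> step_arm:
  increments:
    - {"dx": 2.8, "dy": 3.67, "wz": 5.67}
    - {"dx": 2.8, "dy": 3.67, "wz": 5.67}
    - {"dx": 2.8, "dy": 3.67, "wz": 5.67}
    - {"dx": 2.8, "dy": 3.67, "wz": 5.67}
    - {"dx": 2.8, "dy": 3.67, "wz": 5.67}
    - {"dx": 2.8, "dy": 3.67, "wz": 5.67}
    - {"dx": 2.8, "dy": 3.67, "wz": 5.67}
    - {"dx": 2.8, "dy": 3.67, "wz": 5.67}
    - {"dx": 2.8, "dy": 3.67, "wz": 5.67}
    - {"dx": 2.8, "dy": 3.67, "wz": 5.67}
    - {"dx": 2.8, "dy": 3.67, "wz": 5.67}
    - {"dx": 2.8, "dy": 3.67, "wz": 5.67}
    - {"dz": 0}
    - {"dz": 0}
    - {"dz": 0}
  jaw: 0.09

```text
$.increments[0]: bad value
```

```bash
cat >> h.py <<'E'
from scipy.spatial.transform import Rotation as R
def wsnap():
    st=manip.read_state(); s=snapshot('wrist'); q=st['ee_rot']
    T=np.eye(4); T[:3,:3]=R.from_quat([q[1],q[2],q[3],q[0]]).as_matrix(); T[:3,3]=st['eef_pos']
    yt=T[:3,1]; print('t',st['time'],'tcp',T[:3,3].round(4),'yaw',np.degrees(np.arctan2(yt[1],yt[0])).round(2),'zt',T[:3,2].round(3),'q',np.round(st['joint_pos'],2),'op',round(st['opening'],3))
    return {'image':np.array(s['image']),'K':np.array(s['K']),'pose':T@np.array(s['tool_from_camera'])}
def look(c,names=('magazine','magazine_end','magazine_funnel')):
    s=wsnap() if c=='wrist' else {k:np.array(v) for k,v in snapshot(c).items()}
    for n in names:
        for r in spot_point(c,n)[:2]:
            v,u=np.array(r['location'])*[480,640]; print(n,round(r['confidence'],2),int(u),int(v),ray(s,u,v)[:2].round(4))
    for r in cut_out(c,'knob1')[:6]:
        m=np.array(r['pixels']); b=np.array(r['box'])*[640,480,640,480]
        print('cut',round(r['confidence'],2),b.round(),ray(s,b[0]+b[2]/2,b[1]+b[3]/2,.009)[:2].round(4),s['image'][m].mean(0).round())
    return s
E
python3 - <<'E'
from h import *
s=look('wrist'); cv2.imwrite('pics/w1.png',s['image'][:,:,::-1])
E
```

```text
t 0.9 tcp [ 0.1821 -0.5979  0.2377] yaw -73.06 zt [-0. -0. -1.] q [ 1.17  0.43  0.03  1.57 -0.01  1.13 -0.08] op 1.0
```

View pics/w1.png

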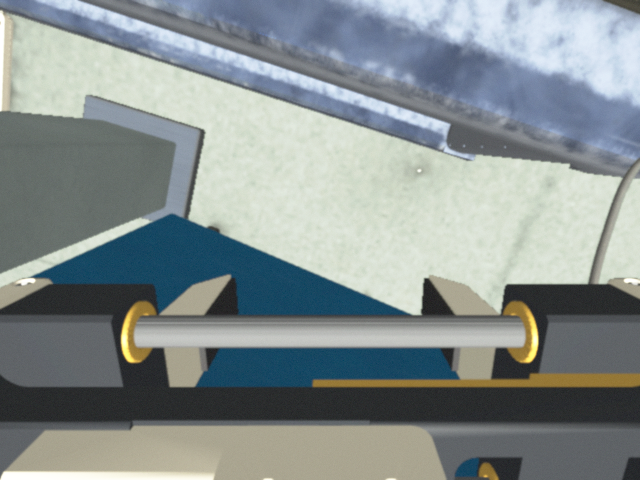

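The wrist view shows only the cart side and the bench edge, because the move was refused. I'll resend it with every key present.

>>> step_arm:
  increments:
    - {"dx": 2.8, "dy": 3.67, "dz": 0, "wx": 0, "wy": 0, "wz": 5.67}
  jaw: 0.09

```text
time: 1.27
eef_pos: [0.2075, -0.5631, 0.2374]
ee_rot: [0.001, 0.981, 0.194, -0.001]
wrist_force: [1.2, 1.1, -0.7]
opening: 0.933
grasp_force: 0.0
```

>>> step_arm:
  increments:
    - {"dx": 2.8, "dy": 3.67, "dz": 0, "wx": 0, "wy": 0, "wz": 5.67}
    - {"dx": 2.8, "dy": 3.67, "dz": 0, "wx": 0, "wy": 0, "wz": 5.67}
    - {"dx": 2.8, "dy": 3.67, "dz": 0, "wx": 0, "wy": 0, "wz": 5.67}
    - {"dx": 2.8, "dy": 3.67, "dz": 0, "wx": 0, "wy": 0, "wz": 5.67}
    - {"dx": 2.8, "dy": 3.67, "dz": 0, "wx": 0, "wy": 0, "wz": 5.67}
    - {"dx": 2.8, "dy": 3.67, "dz": 0, "wx": 0, "wy": 0, "wz": 5.67}
    - {"dx": 2.8, "dy": 3.67, "dz": 0, "wx": 0, "wy": 0, "wz": 5.67}
    - {"dx": 2.8, "dy": 3.67, "dz": 0, "wx": 0, "wy": 0, "wz": 5.67}
    - {"dx": 2.8, "dy": 3.67, "dz": 0, "wx": 0, "wy": 0, "wz": 5.67}
    - {"dx": 2.8, "dy": 3.67, "dz": 0, "wx": 0, "wy": 0, "wz": 5.67}
    - {"dx": 2.8, "dy": 3.67, "dz": 0, "wx": 0, "wy": 0, "wz": 5.67}
    - {"dx": 0, "dy": 0, "dz": 0, "wx": 0, "wy": 0, "wz": 0}
    - {"dx": 0, "dy": 0, "dz": 0, "wx": 0, "wy": 0, "wz": 0}

```text
time: 2.9
eef_pos: [0.5178, -0.1581, 0.2376]
ee_rot: [-0.0, 0.738, 0.675, -0.0]
wrist_force: [-0.1, -0.3, -0.1]
opening: 0.09
grasp_force: 0.0
```

```bash
python3 - <<'E'
from h import *
s=look('wrist'); cv2.imwrite('pics/w2.png',s['image'][:,:,::-1])
E
```

```text
t 2.9 tcp [ 0.5178 -0.1581  0.2376] yaw -5.07 zt [-0.001 -0.    -1.   ] q [ 0.53  0.34 -0.43  1.75  0.16  1.09 -0.05] op 0.09
magazine 0.75 340 307 [ 0.5202 -0.2824]
magazine_end 0.74 341 363 [ 0.515  -0.3617]
magazine_funnel 0.58 259 128 [ 0.4509 -0.067 ]
cut 0.82 [324. 227.  17.  21.] [ 0.5177 -0.1908] [124. 127. 129.]
cut 0.76 [260. 217.  24.  24.] [ 0.4519 -0.1751] [122. 125. 127.]
cut 0.59 [368. 199.  22.  19.] [ 0.572  -0.1622] [193. 137. 215.]
cut 0.56 [248. 116.  20.  19.] [ 0.4525 -0.0644] [125. 126. 126.]
```

View pics/w2.png

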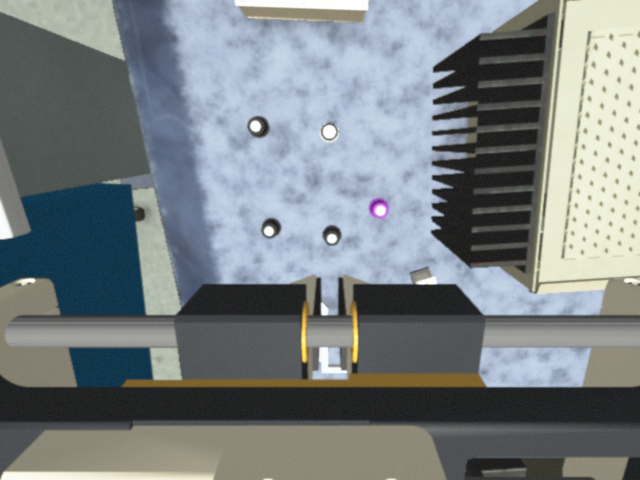

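The wrist view shows the target knob at (332,236), the second at (270,228), the third at (258,126), and the purple one at (379,208). All of them agree with the top camera to about 2 mm. Next I descend behind knob A.

>>> step_arm:
  increments:
    - {"dx": 0, "dy": 0.6, "dz": -4, "wx": 0, "wy": 0, "wz": 0}
    - {"dx": 0, "dy": 0, "dz": -5, "wx": 0, "wy": 0, "wz": 0}
    - {"dx": 0, "dy": 0, "dz": -5, "wx": 0, "wy": 0, "wz": 0}
    - {"dx": 0, "dy": 0, "dz": -4, "wx": 0, "wy": 0, "wz": 0}
    - {"dx": 0, "dy": 0, "dz": -2.5, "wx": 0, "wy": 0, "wz": 0}
    - {"dx": 0, "dy": 0, "dz": -1.1, "wx": 0, "wy": 0, "wz": 0}
    - {"dx": 0, "dy": 0, "dz": 0, "wx": 0, "wy": 0, "wz": 0}
    - {"dx": 0, "dy": 0, "dz": 0, "wx": 0, "wy": 0, "wz": 0}

```text
time: 4.15
eef_pos: [0.519, -0.1518, 0.0228]
ee_rot: [0.001, 0.737, 0.675, 0.0]
wrist_force: [0.9, -0.1, -0.4]
opening: 0.089
grasp_force: 0.0
```

>>> step_arm:
  increments:
    - {"dx": 0, "dy": -0.8, "dz": -0.1, "wx": 0, "wy": 0, "wz": 0}
    - {"dx": 0, "dy": -0.7, "dz": 0, "wx": 0, "wy": 0, "wz": 0}
    - {"dx": 0, "dy": -0.5, "dz": 0, "wx": 0, "wy": 0, "wz": 0}
    - {"dx": 0, "dy": -0.5, "dz": 0, "wx": 0, "wy": 0, "wz": 0}
    - {"dx": 0, "dy": -0.5, "dz": 0, "wx": 0, "wy": 0, "wz": 0}
    - {"dx": 0, "dy": -0.7, "dz": 0, "wx": 0, "wy": 0, "wz": 0}
    - {"dx": 0, "dy": -0.7, "dz": 0, "wx": 0, "wy": 0, "wz": 0}
    - {"dx": 0, "dy": -0.7, "dz": 0, "wx": 0, "wy": 0, "wz": 0}
    - {"dx": 0, "dy": -0.7, "dz": 0, "wx": 0, "wy": 0, "wz": 0}
    - {"dx": 0, "dy": -0.7, "dz": 0, "wx": 0, "wy": 0, "wz": 0}
    - {"dx": 0, "dy": -0.5, "dz": 0, "wx": 0, "wy": 0, "wz": 0}
    - {"dx": 0, "dy": 0, "dz": 0, "wx": 0, "wy": 0, "wz": 0}

```text
time: 5.65
eef_pos: [0.5181, -0.222, 0.0207]
ee_rot: [0.0, 0.738, 0.675, -0.0]
wrist_force: [0.9, -0.4, 0.9]
opening: 0.086
grasp_force: 0.0
```

```bash
python3 - <<'E'
from h import *
s=look('scene'); st=manip.read_state(); print(st['eef_pos'],st['wrist_force'])
cv2.imwrite('pics/s3.png',cv2.resize(s['image'][170:350,200:440,::-1],(800,600)))
E
```

```text
magazine 0.89 352 248 [ 0.5196 -0.2808]
magazine 0.53 228 295 [ 0.5217 -0.0738]
magazine_end 0.67 401 231 [ 0.5142 -0.3692]
magazine_funnel 0.76 339 257 [ 0.5119 -0.2525]
cut 0.6 [264. 244.  11.  16.] [ 0.5666 -0.1608] [142.  94. 169.]
cut 0.51 [234. 318.  13.  17.] [ 0.4516 -0.0635] [88. 90. 93.]
[ 0.51818619 -0.22112841  0.02072807] [ 0.13304577  0.37927096 -1.11095573]
```

View pics/s3.png

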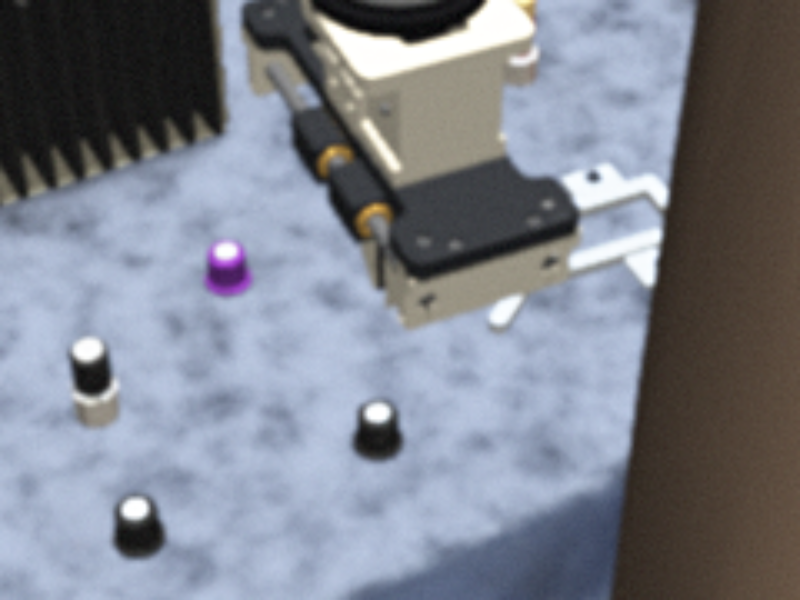

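The scene view shows the gripper between the purple knob at (227,265) and the magazine. Nothing else has moved, and knob A is hidden behind the jaws. I'll push on into the slot, 1 mm higher.

>>> step_arm:
  increments:
    - {"dx": 0, "dy": -0.5, "dz": 0.1, "wx": 0, "wy": 0, "wz": 0}
    - {"dx": 0, "dy": -0.6, "dz": 0, "wx": 0, "wy": 0, "wz": 0}
    - {"dx": 0, "dy": -0.6, "dz": 0, "wx": 0, "wy": 0, "wz": 0}
    - {"dx": 0, "dy": -0.6, "dz": 0, "wx": 0, "wy": 0, "wz": 0}
    - {"dx": 0, "dy": -0.6, "dz": 0, "wx": 0, "wy": 0, "wz": 0}
    - {"dx": 0, "dy": -0.6, "dz": 0, "wx": 0, "wy": 0, "wz": 0}
    - {"dx": -0.05, "dy": -0.6, "dz": 0, "wx": 0, "wy": 0, "wz": 0}
    - {"dx": -0.05, "dy": -0.6, "dz": 0, "wx": 0, "wy": 0, "wz": 0}
    - {"dx": -0.05, "dy": -0.6, "dz": 0, "wx": 0, "wy": 0, "wz": 0}
    - {"dx": -0.05, "dy": -0.6, "dz": 0, "wx": 0, "wy": 0, "wz": 0}
    - {"dx": -0.05, "dy": -0.6, "dz": 0, "wx": 0, "wy": 0, "wz": 0}
    - {"dx": -0.05, "dy": -0.6, "dz": 0, "wx": 0, "wy": 0, "wz": 0}
    - {"dx": -0.05, "dy": -0.3, "dz": 0, "wx": 0, "wy": 0, "wz": 0}
    - {"dx": 0, "dy": 0, "dz": 0, "wx": 0, "wy": 0, "wz": 0}

```text
time: 7.65
eef_pos: [0.5146, -0.2957, 0.0217]
ee_rot: [0.0, 0.738, 0.675, -0.0]
wrist_force: [0.5, 0.2, -0.8]
opening: 0.095
grasp_force: 0.0
```

>>> step_arm:
  increments:
    - {"dx": 0.05, "dy": 0.6, "dz": 0, "wx": 0, "wy": 0, "wz": 0}
    - {"dx": 0.05, "dy": 1.2, "dz": 0, "wx": 0, "wy": 0, "wz": 0}
    - {"dx": 0.05, "dy": 1.2, "dz": 0, "wx": 0, "wy": 0, "wz": 0}
    - {"dx": 0, "dy": 0, "dz": 3, "wx": 0, "wy": 0, "wz": 0}
    - {"dx": 0, "dy": 0, "dz": 4, "wx": 0, "wy": 0, "wz": 0}
    - {"dx": -1.5, "dy": 1.9, "dz": 0, "wx": 0, "wy": 0, "wz": 8.83}
    - {"dx": -1.5, "dy": 1.9, "dz": 0, "wx": 0, "wy": 0, "wz": 8.83}
    - {"dx": -1.5, "dy": 1.9, "dz": 0, "wx": 0, "wy": 0, "wz": 8.83}
    - {"dx": -1.5, "dy": 1.9, "dz": 0, "wx": 0, "wy": 0, "wz": 8.83}
    - {"dx": -1.5, "dy": 1.9, "dz": 0, "wx": 0, "wy": 0, "wz": 8.83}
    - {"dx": -1.5, "dy": 1.9, "dz": 0, "wx": 0, "wy": 0, "wz": 8.83}
    - {"dx": 0, "dy": 0, "dz": 0, "wx": 0, "wy": 0, "wz": 0}
    - {"dx": 0, "dy": 0, "dz": 0, "wx": 0, "wy": 0, "wz": 0}

```text
time: 9.28
eef_pos: [0.4267, -0.1516, 0.0919]
ee_rot: [0.0, 0.36, 0.933, -0.0]
wrist_force: [0.1, -0.2, 0.1]
opening: 0.085
grasp_force: 0.0
```

```bash
python3 - <<'E'
from h import *
look('wrist',[]); s=look('top')
cv2.imwrite('pics/t4.png',cv2.resize(s['image'][130:340,190:470,::-1],(800,600)))
E
```

```text
t 9.275 tcp [ 0.4267 -0.1516  0.0919] yaw 47.84 zt [ 0.001 -0.    -1.   ] q [ 0.75  0.44 -0.68  2.1   0.42  0.73  0.64] op 0.085
cut 0.59 [319. 272.  21.  36.] [ 0.4485 -0.1732] [131. 132. 132.]
cut 0.55 [433. 174.  37.  31.] [ 0.4497 -0.0646] [116. 118. 117.]
magazine 0.93 376 246 [ 0.5164 -0.2793]
magazine_end 0.76 435 250 [ 0.5113 -0.3646]
cut 0.64 [398. 242.  11.  16.] [ 0.5108 -0.3175] [94. 95. 96.]
cut 0.6 [286. 202.  17.  10.] [ 0.5739 -0.1608] [161. 114. 184.]
```

View pics/t4.png

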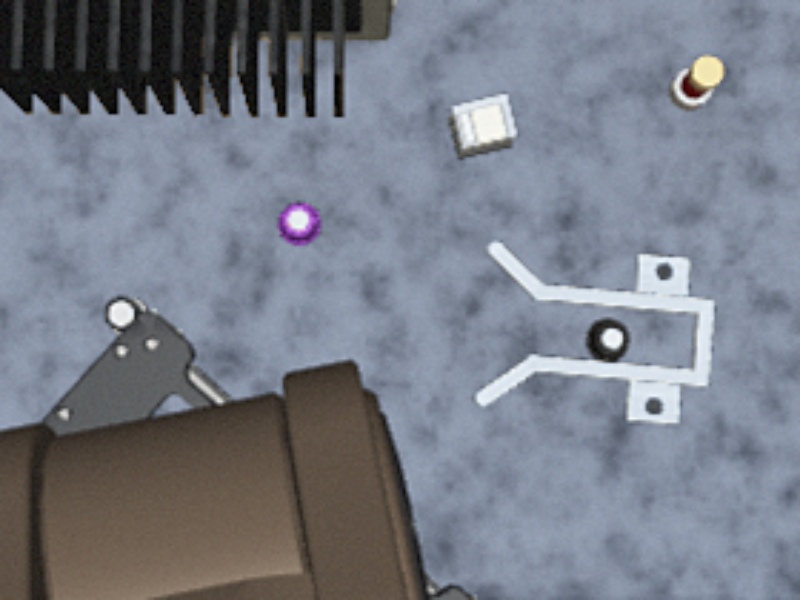

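The top view shows knob A standing inside the slot at (607,340). The connector at (122,314) and the other parts are unmoved. Next I descend behind knob B and push it diagonally to just in front of the funnel.

>>> step_arm:
  increments:
    - {"dx": 0, "dy": 0, "dz": -3.5, "wx": 0, "wy": 0, "wz": 0}
    - {"dx": 0, "dy": 0, "dz": -2.5, "wx": 0, "wy": 0, "wz": 0}
    - {"dx": 0, "dy": 0, "dz": -1, "wx": 0, "wy": 0, "wz": 0}
    - {"dx": 0, "dy": 0, "dz": 0, "wx": 0, "wy": 0, "wz": 0}
    - {"dx": 0.4, "dy": -0.38, "dz": 0, "wx": 0, "wy": 0, "wz": 0}
    - {"dx": 0.4, "dy": -0.37, "dz": 0, "wx": 0, "wy": 0, "wz": 0}
    - {"dx": 0.4, "dy": -0.37, "dz": 0, "wx": 0, "wy": 0, "wz": 0}
    - {"dx": 0.4, "dy": -0.37, "dz": 0, "wx": 0, "wy": 0, "wz": 0}
    - {"dx": 0.5, "dy": -0.47, "dz": 0, "wx": 0, "wy": 0, "wz": 0}
    - {"dx": 0.5, "dy": -0.47, "dz": 0, "wx": 0, "wy": 0, "wz": 0}
    - {"dx": 0.5, "dy": -0.47, "dz": 0, "wx": 0, "wy": 0, "wz": 0}
    - {"dx": 0.5, "dy": -0.47, "dz": 0, "wx": 0, "wy": 0, "wz": 0}
    - {"dx": 0.5, "dy": -0.47, "dz": 0, "wx": 0, "wy": 0, "wz": 0}
    - {"dx": 0.5, "dy": -0.47, "dz": 0, "wx": 0, "wy": 0, "wz": 0}
    - {"dx": 0.5, "dy": -0.47, "dz": 0, "wx": 0, "wy": 0, "wz": 0}
    - {"dx": 0.5, "dy": -0.47, "dz": 0, "wx": 0, "wy": 0, "wz": 0}
    - {"dx": 0.5, "dy": -0.47, "dz": 0, "wx": 0, "wy": 0, "wz": 0}
    - {"dx": 0.5, "dy": -0.47, "dz": 0, "wx": 0, "wy": 0, "wz": 0}
    - {"dx": 0.5, "dy": -0.47, "dz": 0, "wx": 0, "wy": 0, "wz": 0}
    - {"dx": 0.5, "dy": -0.47, "dz": 0, "wx": 0, "wy": 0, "wz": 0}

```text
time: 12.12
eef_pos: [0.5025, -0.2231, 0.0217]
ee_rot: [-0.0, 0.359, 0.933, 0.0]
wrist_force: [-0.7, 0.0, 1.0]
opening: 0.087
grasp_force: 0.1
```

>>> step_arm:
  increments:
    - {"dx": 0.3, "dy": -0.28, "dz": 0, "wx": 0, "wy": 0, "wz": 0}
    - {"dx": 0, "dy": 0, "dz": 0, "wx": 0, "wy": 0, "wz": 0}
    - {"dx": -0.5, "dy": 0.45, "dz": 0, "wx": 0, "wy": 0, "wz": 0}
    - {"dx": -1.0, "dy": 0.9, "dz": 0, "wx": 0, "wy": 0, "wz": 0}
    - {"dx": 0, "dy": 0, "dz": 3, "wx": 0, "wy": 0, "wz": 0}
    - {"dx": 0, "dy": 0.3, "dz": 2, "wx": 0, "wy": 0, "wz": -8.83}
    - {"dx": 0.6, "dy": 0.3, "dz": 0, "wx": 0, "wy": 0, "wz": -8.83}
    - {"dx": 0.6, "dy": 0.3, "dz": 0, "wx": 0, "wy": 0, "wz": -8.83}
    - {"dx": 0.7, "dy": 0.3, "dz": 0, "wx": 0, "wy": 0, "wz": -8.83}
    - {"dx": 0.7, "dy": 0.3, "dz": 0, "wx": 0, "wy": 0, "wz": -8.83}
    - {"dx": 0.6, "dy": 0, "dz": 0, "wx": 0, "wy": 0, "wz": -8.83}
    - {"dx": 0, "dy": 0, "dz": 0, "wx": 0, "wy": 0, "wz": 0}
    - {"dx": 0, "dy": 0, "dz": 0, "wx": 0, "wy": 0, "wz": 0}

```text
time: 13.75
eef_pos: [0.5214, -0.1967, 0.0717]
ee_rot: [-0.0, 0.736, 0.677, -0.0]
wrist_force: [-0.1, 0.4, 0.2]
opening: 0.087
grasp_force: 0.0
```

```bash
python3 - <<'E'
from h import *
look('wrist',[]);look('top',[]); s=look('scene',[])
cv2.imwrite('pics/s5.png',cv2.resize(s['image'][170:350,200:440,::-1],(800,600)))
E
```

```text
t 13.75 tcp [ 0.5214 -0.1967  0.0717] yaw -4.8 zt [-0.001 -0.    -1.   ] q [ 0.54  0.55 -0.38  1.89  0.29  0.75 -0.09] op 0.087
cut 0.92 [158.  14.  48.  48.] [ 0.4522 -0.0649] [103. 104. 103.]
cut 0.82 [389. 179.  38.  36.] [ 0.5721 -0.1615] [185. 125. 207.]
cut 0.45 [319. 300.  20.  16.] [ 0.5177 -0.2315] [44. 44. 43.]
cut 0.54 [221. 284.  14.  15.] [ 0.4532 -0.0665] [102. 105. 107.]
cut 0.71 [369. 232.  12.  13.] [ 0.5141 -0.3176] [ 97.  99. 103.]
cut 0.6 [262. 243.  14.  17.] [ 0.5673 -0.1596] [142.  96. 170.]
cut 0.58 [321. 246.  18.  16.] [ 0.5181 -0.238 ] [88. 90. 93.]
cut 0.54 [234. 317.  15.  23.] [ 0.4482 -0.0631] [87. 88. 90.]
```

View pics/s5.png

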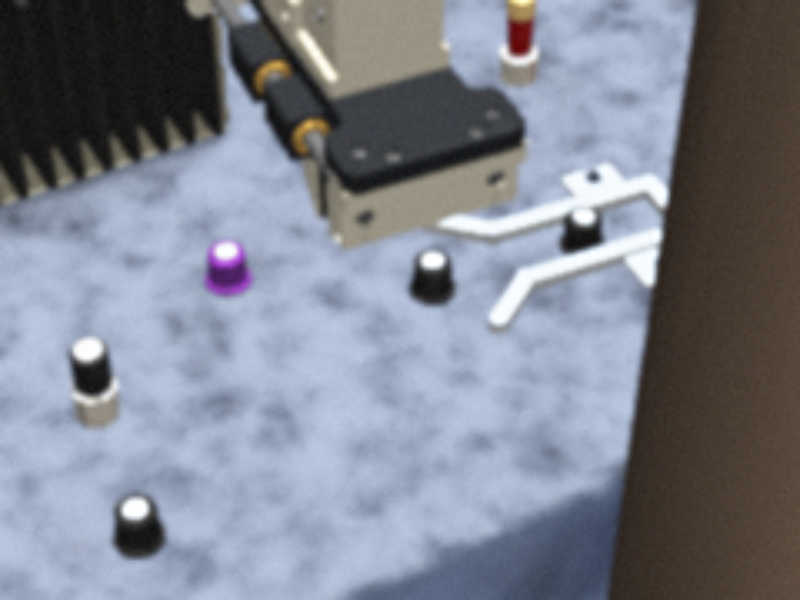

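The scene view shows knob A in the slot at (583,228), knob B at the funnel mouth at (432,275), and the remaining knob at (137,525). Next I push knob B straight in.

>>> step_arm:
  increments:
    - {"dx": -0.2, "dy": 0, "dz": -2.5, "wx": 0, "wy": 0, "wz": 0}
    - {"dx": 0, "dy": 0, "dz": -2, "wx": 0, "wy": 0, "wz": 0}
    - {"dx": 0, "dy": 0, "dz": -0.5, "wx": 0, "wy": 0, "wz": 0}
    - {"dx": 0, "dy": 0, "dz": 0, "wx": 0, "wy": 0, "wz": 0}
    - {"dx": 0, "dy": -0.7, "dz": 0, "wx": 0, "wy": 0, "wz": 0}
    - {"dx": 0, "dy": -0.7, "dz": 0, "wx": 0, "wy": 0, "wz": 0}
    - {"dx": 0, "dy": -0.5, "dz": 0, "wx": 0, "wy": 0, "wz": 0}
    - {"dx": 0, "dy": -0.5, "dz": 0, "wx": 0, "wy": 0, "wz": 0}
    - {"dx": 0, "dy": -0.6, "dz": 0, "wx": 0, "wy": 0, "wz": 0}
    - {"dx": 0, "dy": -0.6, "dz": 0, "wx": 0, "wy": 0, "wz": 0}
    - {"dx": 0, "dy": -0.6, "dz": 0, "wx": 0, "wy": 0, "wz": 0}
    - {"dx": 0, "dy": -0.6, "dz": 0, "wx": 0, "wy": 0, "wz": 0}
    - {"dx": 0, "dy": -0.6, "dz": 0, "wx": 0, "wy": 0, "wz": 0}
    - {"dx": -0.05, "dy": -0.6, "dz": 0, "wx": 0, "wy": 0, "wz": 0}
    - {"dx": -0.05, "dy": -0.6, "dz": 0, "wx": 0, "wy": 0, "wz": 0}
    - {"dx": -0.05, "dy": -0.6, "dz": 0, "wx": 0, "wy": 0, "wz": 0}
    - {"dx": -0.05, "dy": -0.6, "dz": 0, "wx": 0, "wy": 0, "wz": 0}
    - {"dx": -0.05, "dy": -0.6, "dz": 0, "wx": 0, "wy": 0, "wz": 0}
    - {"dx": -0.05, "dy": -0.6, "dz": 0, "wx": 0, "wy": 0, "wz": 0}
    - {"dx": -0.05, "dy": -0.5, "dz": 0, "wx": 0, "wy": 0, "wz": 0}

```text
time: 16.55
eef_pos: [0.5166, -0.2925, 0.0217]
ee_rot: [0.0, 0.737, 0.675, 0.0]
wrist_force: [-0.0, 0.7, 1.3]
opening: 0.093
grasp_force: 0.1
```

>>> step_arm:
  increments:
    - {"dx": 0.05, "dy": 0.6, "dz": 0, "wx": 0, "wy": 0, "wz": 0}
    - {"dx": 0.05, "dy": 1.2, "dz": 0, "wx": 0, "wy": 0, "wz": 0}
    - {"dx": 0.05, "dy": 1.2, "dz": 0, "wx": 0, "wy": 0, "wz": 0}
    - {"dx": 0, "dy": 0, "dz": 4, "wx": 0, "wy": 0, "wz": 0}
    - {"dx": 0, "dy": 0, "dz": 4, "wx": 0, "wy": 0, "wz": 0}
    - {"dx": -1.15, "dy": 3.28, "dz": 0, "wx": 0, "wy": 0, "wz": 3.86}
    - {"dx": -1.15, "dy": 3.28, "dz": 0, "wx": 0, "wy": 0, "wz": 3.86}
    - {"dx": -1.15, "dy": 3.28, "dz": 0, "wx": 0, "wy": 0, "wz": 3.86}
    - {"dx": -1.15, "dy": 3.28, "dz": 0, "wx": 0, "wy": 0, "wz": 3.86}
    - {"dx": -1.15, "dy": 3.28, "dz": 0, "wx": 0, "wy": 0, "wz": 3.86}
    - {"dx": -1.15, "dy": 3.28, "dz": 0, "wx": 0, "wy": 0, "wz": 3.86}
    - {"dx": -1.15, "dy": 3.28, "dz": 0, "wx": 0, "wy": 0, "wz": 3.86}
    - {"dx": 0, "dy": 0, "dz": 0, "wx": 0, "wy": 0, "wz": 0}
    - {"dx": 0, "dy": 0, "dz": 0, "wx": 0, "wy": 0, "wz": 0}

```text
time: 18.3
eef_pos: [0.4377, -0.0324, 0.1018]
ee_rot: [0.0, 0.559, 0.829, -0.0]
wrist_force: [-0.1, -1.1, 0.1]
opening: 0.088
grasp_force: 0.0
```

```bash
python3 - <<'E'
from h import *
look('wrist',['connector']); s=look('top',[])
cv2.imwrite('pics/t6.png',cv2.resize(s['image'][130:340,190:470,::-1],(800,600)))
E
```

```text
t 18.3 tcp [ 0.4377 -0.0324  0.1018] yaw 22.01 zt [ 0. -0. -1.] q [ 0.42  0.39 -0.59  2.13  0.33  0.71  0.  ] op 0.088
cut 0.56 [321. 275.  18.  29.] [ 0.4504 -0.0648] [95. 97. 97.]
cut 0.75 [394. 243.  15.  14.] [ 0.5112 -0.3136] [95. 97. 98.]
cut 0.73 [413. 243.   8.  16.] [ 0.5094 -0.336 ] [95. 96. 97.]
cut 0.7 [220. 284.  15.  16.] [ 0.4531 -0.0653] [95. 96. 97.]
cut 0.56 [289. 201.  13.  14.] [ 0.5719 -0.1634] [164. 116. 187.]
```

View pics/t6.png

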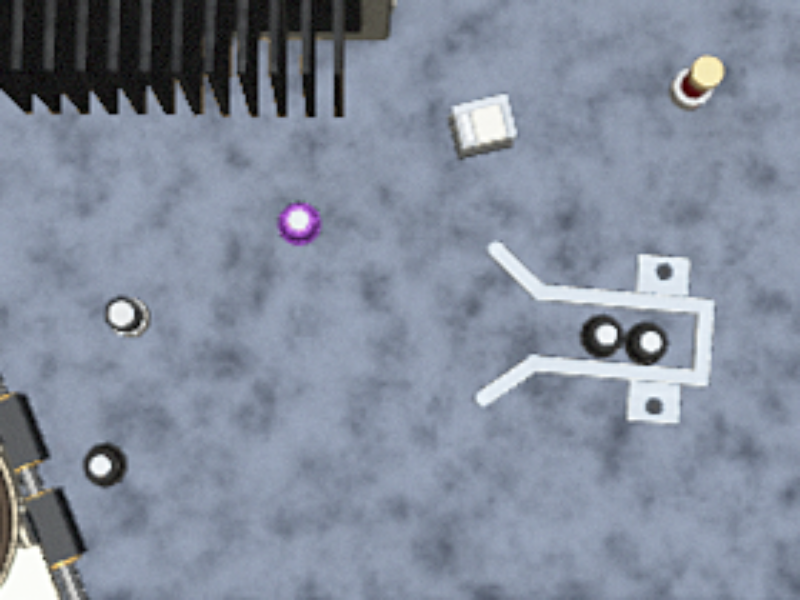

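The top view shows two knobs in the slot at (602,336) and (646,343). The connector at (126,315) and the purple knob at (299,223) are unmoved, and the last knob is at (104,465). Next I sweep the last one.

>>> step_arm:
  increments:
    - {"dx": 0, "dy": 0, "dz": -4, "wx": 0, "wy": 0, "wz": 0}
    - {"dx": 0, "dy": 0, "dz": -3, "wx": 0, "wy": 0, "wz": 0}
    - {"dx": 0, "dy": 0, "dz": -1, "wx": 0, "wy": 0, "wz": 0}
    - {"dx": 0, "dy": 0, "dz": 0, "wx": 0, "wy": 0, "wz": 0}
    - {"dx": 0.2, "dy": -0.5, "dz": 0, "wx": 0, "wy": 0, "wz": 0}
    - {"dx": 0.2, "dy": -0.5, "dz": 0, "wx": 0, "wy": 0, "wz": 0}
    - {"dx": 0.2, "dy": -0.5, "dz": 0, "wx": 0, "wy": 0, "wz": 0}
    - {"dx": 0.24, "dy": -0.6, "dz": 0, "wx": 0, "wy": 0, "wz": 0}
    - {"dx": 0.3, "dy": -0.73, "dz": 0, "wx": 0, "wy": 0, "wz": 0}
    - {"dx": 0.3, "dy": -0.73, "dz": 0, "wx": 0, "wy": 0, "wz": 0}
    - {"dx": 0.3, "dy": -0.73, "dz": 0, "wx": 0, "wy": 0, "wz": 0}
    - {"dx": 0.3, "dy": -0.73, "dz": 0, "wx": 0, "wy": 0, "wz": 0}
    - {"dx": 0.3, "dy": -0.73, "dz": 0, "wx": 0, "wy": 0, "wz": 0}
    - {"dx": 0.3, "dy": -0.73, "dz": 0, "wx": 0, "wy": 0, "wz": 0}
    - {"dx": 0.3, "dy": -0.73, "dz": 0, "wx": 0, "wy": 0, "wz": 0}
    - {"dx": 0.3, "dy": -0.73, "dz": 0, "wx": 0, "wy": 0, "wz": 0}
    - {"dx": 0.3, "dy": -0.73, "dz": 0, "wx": 0, "wy": 0, "wz": 0}
    - {"dx": 0.3, "dy": -0.73, "dz": 0, "wx": 0, "wy": 0, "wz": 0}
    - {"dx": 0.3, "dy": -0.73, "dz": 0, "wx": 0, "wy": 0, "wz": 0}
    - {"dx": 0.3, "dy": -0.73, "dz": 0, "wx": 0, "wy": 0, "wz": 0}

```text
time: 21.05
eef_pos: [0.4823, -0.1416, 0.0217]
ee_rot: [0.0, 0.559, 0.829, 0.0]
wrist_force: [-0.0, 0.7, 0.2]
opening: 0.089
grasp_force: 0.1
```

>>> step_arm:
  increments:
    - {"dx": 0.3, "dy": -0.73, "dz": 0, "wx": 0, "wy": 0, "wz": 0}
    - {"dx": 0.3, "dy": -0.73, "dz": 0, "wx": 0, "wy": 0, "wz": 0}
    - {"dx": 0.3, "dy": -0.73, "dz": 0, "wx": 0, "wy": 0, "wz": 0}
    - {"dx": 0.3, "dy": -0.73, "dz": 0, "wx": 0, "wy": 0, "wz": 0}
    - {"dx": 0.3, "dy": -0.73, "dz": 0, "wx": 0, "wy": 0, "wz": 0}
    - {"dx": 0.3, "dy": -0.73, "dz": 0, "wx": 0, "wy": 0, "wz": 0}
    - {"dx": 0.3, "dy": -0.73, "dz": 0, "wx": 0, "wy": 0, "wz": 0}
    - {"dx": 0.2, "dy": -0.5, "dz": 0, "wx": 0, "wy": 0, "wz": 0}
    - {"dx": 0.1, "dy": -0.25, "dz": 0, "wx": 0, "wy": 0, "wz": 0}
    - {"dx": 0, "dy": 0, "dz": 0, "wx": 0, "wy": 0, "wz": 0}
    - {"dx": -0.2, "dy": 0.5, "dz": 0, "wx": 0, "wy": 0, "wz": 0}
    - {"dx": -0.5, "dy": 1.2, "dz": 0, "wx": 0, "wy": 0, "wz": 0}
    - {"dx": 0, "dy": 0, "dz": 2.5, "wx": 0, "wy": 0, "wz": 0}
    - {"dx": 0.4, "dy": 0.2, "dz": 2.5, "wx": 0, "wy": 0, "wz": -9}
    - {"dx": 0.5, "dy": 0.2, "dz": 0, "wx": 0, "wy": 0, "wz": -9}
    - {"dx": 0.5, "dy": 0.2, "dz": 0, "wx": 0, "wy": 0, "wz": -9}
    - {"dx": 0, "dy": 0, "dz": 0, "wx": 0, "wy": 0, "wz": 0}
    - {"dx": 0, "dy": 0, "dz": 0, "wx": 0, "wy": 0, "wz": 0}

```text
time: 23.3
eef_pos: [0.5126, -0.1761, 0.0716]
ee_rot: [-0.0, 0.736, 0.677, -0.0]
wrist_force: [-0.0, 0.5, -0.1]
opening: 0.091
grasp_force: 0.0
```

```bash
python3 - <<'E'
from h import *
look('wrist',[]); s=look('scene',['magazine'])
cv2.imwrite('pics/s7.png',cv2.resize(s['image'][170:350,200:440,::-1],(800,600)))
E
```

```text
t 23.3 tcp [ 0.5126 -0.1761  0.0716] yaw -4.75 zt [-0.001 -0.    -1.   ] q [ 0.54  0.54 -0.42  1.93  0.31  0.74 -0.14] op 0.091
cut 0.97 [404. 209.  40.  37.] [ 0.5724 -0.1609] [176. 117. 199.]
cut 0.62 [323. 302.  15.  11.] [ 0.51  -0.211] [45. 45. 43.]
magazine 0.87 351 249 [ 0.5182 -0.2781]
cut 0.72 [260. 243.  15.  13.] [ 0.5727 -0.161 ] [147.  99. 174.]
cut 0.71 [364. 232.  14.  14.] [ 0.5161 -0.3125] [92. 94. 97.]
cut 0.6 [316. 251.  10.  17.] [ 0.513  -0.2209] [85. 86. 89.]
```

View pics/s7.png

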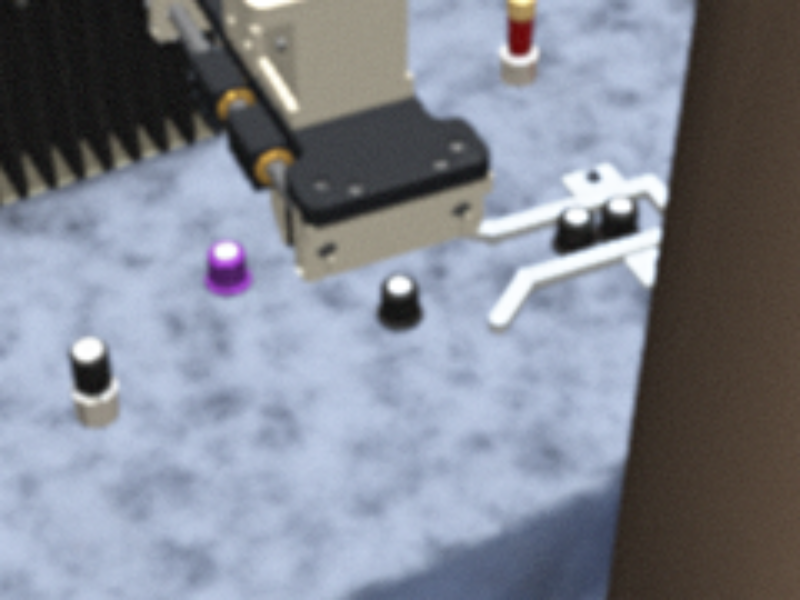

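The scene view shows two knobs in the slot at (575,228) and (618,215), and the last knob before the funnel at (400,300), about (0.512, -0.219). I'll push it in, drifting slightly towards +x.

>>> step_arm:
  increments:
    - {"dx": 0, "dy": 0, "dz": -2.5, "wx": 0, "wy": 0, "wz": 0}
    - {"dx": 0, "dy": 0, "dz": -2, "wx": 0, "wy": 0, "wz": 0}
    - {"dx": 0, "dy": 0, "dz": -0.5, "wx": 0, "wy": 0, "wz": 0}
    - {"dx": 0, "dy": 0, "dz": 0, "wx": 0, "wy": 0, "wz": 0}
    - {"dx": 0, "dy": -0.7, "dz": 0, "wx": 0, "wy": 0, "wz": 0}
    - {"dx": 0, "dy": -0.7, "dz": 0, "wx": 0, "wy": 0, "wz": 0}
    - {"dx": 0, "dy": -0.5, "dz": 0, "wx": 0, "wy": 0, "wz": 0}
    - {"dx": 0.05, "dy": -0.5, "dz": 0, "wx": 0, "wy": 0, "wz": 0}
    - {"dx": 0.07, "dy": -0.6, "dz": 0, "wx": 0, "wy": 0, "wz": 0}
    - {"dx": 0.08, "dy": -0.6, "dz": 0, "wx": 0, "wy": 0, "wz": 0}
    - {"dx": 0.08, "dy": -0.6, "dz": 0, "wx": 0, "wy": 0, "wz": 0}
    - {"dx": 0.08, "dy": -0.6, "dz": 0, "wx": 0, "wy": 0, "wz": 0}
    - {"dx": 0.08, "dy": -0.6, "dz": 0, "wx": 0, "wy": 0, "wz": 0}
    - {"dx": 0.08, "dy": -0.6, "dz": 0, "wx": 0, "wy": 0, "wz": 0}
    - {"dx": 0.05, "dy": -0.6, "dz": 0, "wx": 0, "wy": 0, "wz": 0}
    - {"dx": 0, "dy": -0.6, "dz": 0, "wx": 0, "wy": 0, "wz": 0}
    - {"dx": 0, "dy": -0.6, "dz": 0, "wx": 0, "wy": 0, "wz": 0}
    - {"dx": -0.03, "dy": -0.5, "dz": 0, "wx": 0, "wy": 0, "wz": 0}

```text
time: 25.8
eef_pos: [0.5185, -0.2601, 0.0217]
ee_rot: [0.0, 0.737, 0.676, 0.0]
wrist_force: [0.2, 0.7, 0.7]
opening: 0.093
grasp_force: 0.1
```

>>> step_arm:
  increments:
    - {"dx": -0.03, "dy": -0.5, "dz": 0, "wx": 0, "wy": 0, "wz": 0}
    - {"dx": -0.04, "dy": -0.5, "dz": 0, "wx": 0, "wy": 0, "wz": 0}
    - {"dx": -0.04, "dy": -0.5, "dz": 0, "wx": 0, "wy": 0, "wz": 0}
    - {"dx": -0.04, "dy": -0.4, "dz": 0, "wx": 0, "wy": 0, "wz": 0}
    - {"dx": -0.02, "dy": -0.3, "dz": 0, "wx": 0, "wy": 0, "wz": 0}
    - {"dx": 0, "dy": 0, "dz": 0, "wx": 0, "wy": 0, "wz": 0}

```text
time: 26.55
eef_pos: [0.5167, -0.282, 0.0217]
ee_rot: [0.0, 0.737, 0.675, -0.0]
wrist_force: [-0.5, -0.4, -0.5]
opening: 0.092
grasp_force: 0.0
```

>>> step_arm:
  increments:
    - {"dx": 0.04, "dy": 0.6, "dz": 0, "wx": 0, "wy": 0, "wz": 0}
    - {"dx": 0.05, "dy": 1.2, "dz": 0, "wx": 0, "wy": 0, "wz": 0}
    - {"dx": 0.05, "dy": 1.2, "dz": 0, "wx": 0, "wy": 0, "wz": 0}
    - {"dx": 0, "dy": 0, "dz": 4, "wx": 0, "wy": 0, "wz": 0}
    - {"dx": 0, "dy": 0, "dz": 4, "wx": 0, "wy": 0, "wz": 0}
    - {"dx": -2, "dy": 3, "dz": 0, "wx": 0, "wy": 0, "wz": 0}
    - {"dx": -2, "dy": 3, "dz": 0, "wx": 0, "wy": 0, "wz": 0}
    - {"dx": -2, "dy": 3, "dz": 0, "wx": 0, "wy": 0, "wz": 0}
    - {"dx": -2, "dy": 3, "dz": 0, "wx": 0, "wy": 0, "wz": 0}
    - {"dx": 0, "dy": 2, "dz": 0, "wx": 0, "wy": 0, "wz": 0}
    - {"dx": 0, "dy": 0, "dz": 0, "wx": 0, "wy": 0, "wz": 0}
    - {"dx": 0, "dy": 0, "dz": 0, "wx": 0, "wy": 0, "wz": 0}

```text
time: 28.05
eef_pos: [0.4384, -0.112, 0.1018]
ee_rot: [0.0, 0.737, 0.676, -0.0]
wrist_force: [0.0, -1.0, 0.3]
opening: 0.088
grasp_force: 0.0
```

```bash
python3 - <<'E'
from h import *
s=look('top')
cv2.imwrite('pics/t8.png',cv2.resize(s['image'][130:340,190:470,::-1],(800,600)))
E
```

```text
magazine 0.59 376 250 [ 0.5114 -0.2794]
magazine_end 0.77 432 249 [ 0.512  -0.3597]
cut 0.76 [418. 245.  13.  14.] [ 0.5082 -0.3475] [94. 95. 96.]
cut 0.73 [285. 200.  16.  15.] [ 0.5734 -0.1592] [160. 114. 184.]
cut 0.71 [387. 237.  14.  15.] [ 0.5186 -0.3032] [95. 96. 97.]
cut 0.52 [403. 242.  14.  10.] [ 0.5153 -0.3266] [96. 98. 99.]
```

View pics/t8.png

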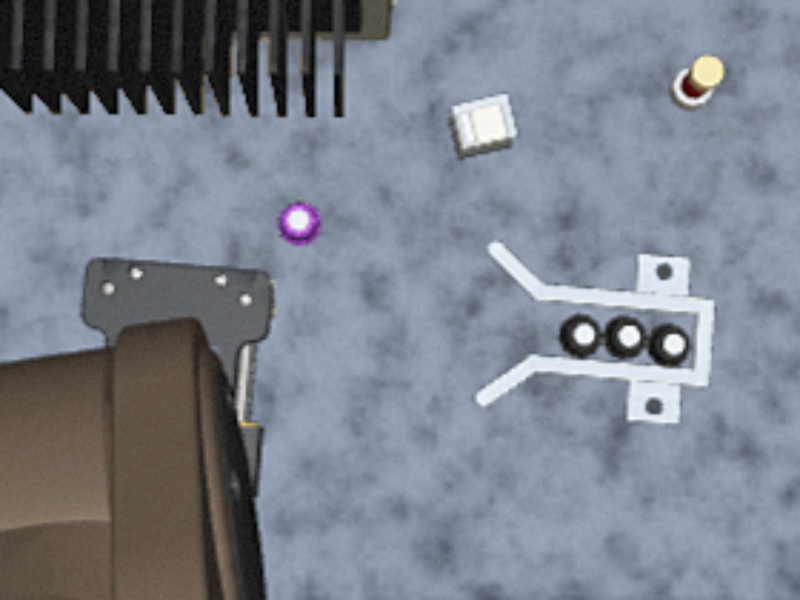

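The top view shows all three knobs in the slot at (580,335), (626,337) and (670,344). The last knob's rear edge is about 8 mm past the gate at x≈536, and the arm is clear.

```bash
python3 -c "
from station import manip
print(manip.finish_job())"
```

```text
the job is handed in; nothing more can be done
None
```

All three black knobs are inside the magazine slot, the last about 8 mm past the gate, and the job was handed in at about 28 s. The relay, coaxial part and purple knob stand where they were; the connector was hidden under the gripper in the last picture but unmoved when last seen.

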